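Close a power module's terminal covers and hold it up to the inspection camera

ROBOT

A 6-joint arm with a two-finger parallel gripper is mounted at the origin on the work surface. World frame = base frame: x ahead of the robot, y to its left, z up, the work surface at z = 0. Lengths are in m, angles in rad, forces in N, time in s.
With the tool pointing down it reaches from about 0.35 to 1 m from the base axis. Payload 7.1 kg.
Tool frame: the origin (TCP) lies midway between the tips of the shut fingers; the grasp point (between the pads) lies 19 mm behind it; z points along the fingers, y is the line along which they close (so a half turn about z gives the same grasp; the last joint's range is limited). The gripper opens to 85 mm and grips with 20 to 120 N. Pads are 22 mm wide; open, the fingers measure 114 mm over their backs; the gripper's body (76 mm by 85 mm) begins 54 mm behind the grasp point. The pads swing forward as they close: fully open they stand 13 mm farther back than shut.
Start: joints at [-1.297, 0.423, 1.63, -0, 1.089, -0.019], TCP at [0.18, -0.598, 0.201] pointing down, gripper open.
Joint ranges: [-3, 3], [-0.9, 2.11], [0.09, 2.58], [-1.31, 4.45], [0.11, 2.69], [-2.54, 2.54]. Speed limits (rad/s): [2.39, 2.39, 3.01, 3.14, 3.14, 3.14].

INTERFACE

Orientations are given as a rotation vector (axis times angle).
In Python, from rig import sense, snapshot, camera_info, close_job gives the robot as it stands. The module is installed in compiled form; this text tells all that it offers.
- The arm moves only by the shell command python3 -m pendant 'ROWS'. ROWS is JSON, a list that holds one entry, the list of rows, each a list of 5 numbers: the opening, from 0 (shut) to 1 (fully open), then the shift along the world's x, y, z scaled (see below), then the turn about the world's z scaled (see below). A call has 1 to 20 rows; each row shifts and turns the commanded pose from where the row before left it; what a row does not reach is not made up. The controller multiplies each number of a shift by 10 cm and each number of a turn by 120 degrees. A row lasts 1/12 s, in which the tool goes at most 41.7 mm and 7.16 degrees, less where a joint would pass 70% of its speed; a pose out of reach is approached as far as the arm can. A call with a number of a shift or a turn outside -1 to 1 is refused whole. A call with a gripper value outside its range is refused whole. The fingers move at their own pace and stop on an object; the grip force is fixed at half the most. Time passes only in rows, so rows that do not move let the fingers close. It gives the time, the measured TCP pose, the force, the opening and the grip force at its end, in the units of the state.
- sense(): the state, without advancing time (a new reading comes with each control period).
- snapshot(name): name is "side" or "top" or "wrist"; returns the picture (480x640x3 uint8, red, green, blue); there is no depth.
- camera_info(name): a dict with "fx", "fy", "cx", "cy" (pixels), "extrinsics" (4x4, takes a point from camera to world coordinates). Camera axes: x right, y down, z forward; pixel columns grow to the right and rows downward; lengths in m; the calibration is good to about 2 mm. A picture is of the moment at which its call begins: read the wrist's pose just before it. camera_info takes no time and is no camera call; for the wrist camera it gives the pose at the moment of the call.
- close_job(): hands the job in; it is judged then, once.
The state is a dict: "time": time; "joint_pos": joint angles; "joint_velocities": joint speeds; "joint_efforts": joint torques, N m; "tool_pos": TCP position; "tcp_rot": TCP orientation; "force": force on the tool from outside, world axes, zero at the start; "ft_torque": the same for the moment, N m; "finger_gap": finger opening in m; "grip_force": force on a finger pad.
Only numpy, scipy, OpenCV 4.12 (cv2) and the standard library are available. Lean on these libraries where they do the work, as an engineer would, in place of code of your own. Each camera call takes 0.05 s, during which the arm holds its last target. There are 200 camera calls.

TASK

While the power module still sits in the opened chassis, press its two hinged terminal covers (yellow over the mains end, black over the output end) down until each snaps shut. Then lift the module out and hold it up in the air for the inspection camera, right way up, with the middle of its yellow mains end in line with the lens, 100 mm in front of the lens and square to it. Finish while holding it there, still and with both covers shut; leave the other things on the bench alone and do not bump the camera.

Things in the scene. Friction and masses are not known exactly. Their poses are not given: they have to be found in the camera images.
- power_module: loose aluminium power module, 0.2-0.35 kg, 108 (x) x 50 (y) x 28 mm (z) with covers shut. Origin: centre of underside, at start 11 mm above the bench. +x: mains end (yellow cover), -x: output end (black), +z: perforated top with white label. The middle 66 mm is a plain box, gripped across its 50 mm width; centre of mass at mid-length. It stands on rails between low tabs and lifts straight up.
- mains_cover (a joint): yellow cover at the +x end: plate 46 mm wide (y), 21 mm long, 12 mm lip at its outer edge, hinged along y at module x = 33, z = 27 mm. 0 = shut (top level with the case top, z = 28 mm), grows in rad as raised. Starts 0.5-0.95 raised and stays where left; swings freely to about 0.25, then a catch resists with about 6 N at the press point, gives way at about 0.13 and holds it shut.
- output_cover (a joint): black terminal cover at the module's -x end, the mains cover mirrored (hinge at x = -33 mm). 0 = shut, grows in rad as it is raised; the same snap.
- mains_press (a point): point to press on the yellow cover: middle of its upper face, 14 mm outward of its hinge (when shut at x = +47, y = 0, z = 28 mm of the module)
- output_press (a point): the same point on the black cover (when shut at x = -47, y = 0, z = 28 mm of the module)
- mains_end (a point): middle of the module's mains end face: x = +54, y = 0, z = 14 mm of the module
- chassis: fixed open steel chassis, 260 (x) x 240 mm (y), walls 40 mm high, floor 3 mm. Origin: centre of underside. The module sits at x = 0, y = +45 mm, its x along the chassis's x, on two 8 mm rails; tabs (6 mm above its underside) at its ends and corners, its sides free within 35 mm of the middle; left wall 47 mm beyond its side. A circuit board with parts to 28 mm high lies at y below -20 mm.
- camera_head: head of the inspection camera, fixed on a post stand at the back of the bench: blue box, black lens, white ring light 66 mm wide. Origin: centre of the lens front, 295 mm above the bench. The lens looks along -x of this frame, 25 deg below level; y is level. A module shown correctly has its axes parallel to these, mains end centre at x = -100, y = 0, z = 0 mm: mains end to the lens, raised 25 deg.
- fan: small square cooling fan 40 x 40 x 20 mm lying loose in the chassis's corner near the robot, to the right. Loose; to be left alone. Origin: centre of its underside.
- stepper: stepper motor, round can 42 mm across and 22 mm high, short shaft with a brass pinion on top (40 mm in all). Loose; to be left alone. Origin: centre of its underside.
- webcam: webcam on a foot 50 x 34 mm, 60 mm high. Loose; to be left alone. Origin: centre of its underside.
- hard_drive: 2.5-inch hard drive 100 x 70 x 9.5 mm lying flat. Loose; to be left alone. Origin: centre of its underside.
- screw_dish: round steel dish of screws, 72 mm across, 22 mm high. Loose; to be left alone. Origin: centre of its underside.
- pliers: pliers with orange handles, 170 mm long, lying flat. Loose; to be left alone. Origin: centre of its underside.
- screwdriver: screwdriver with a red handle, 190 mm long, lying flat. Loose; to be left alone. Origin: centre of its underside.
Mind the look-alikes: they are no part of the job. Leave any blue look-alike of the power_module alone.

How it is judged:
On the way, in this order (a step that is already met when the one before it is completed fails the run):
1. both covers are snapped shut while the module still sits on its rails in the chassis (value of joint each of mains_cover, output_cover below 0.06 rad and z of power_module in the frame of chassis below 0.018 m and horizontal distance between power_module and chassis below 0.06 m), for 0.2 s.
2. the module is lifted clear of the chassis in the gripper, covers still shut (value of joint each of mains_cover, output_cover below 0.06 rad and z of power_module in the frame of chassis above 0.06 m and contact force between the fingers and power_module above 1 N), for 0.2 s.
At the end, for the whole second after the job is handed in: Gripper holds the module still in mid-air, touching neither chassis nor camera, both covers shut (under 0.06 rad), right way up; mains end centre 100 +-17 mm in front of the lens and within 16 mm of its axis sideways and up-down; axes within 0.17 rad of the camera head's (value of joint each of mains_cover, output_cover below 0.06 rad and contact force between the fingers and power_module above 1 N and contact force between power_module and chassis below 0.05 N and contact force between power_module and camera_head below 0.05 N and x of mains_end in the frame of camera_head between -0.117 and -0.083 m and y of mains_end in the frame of camera_head between -0.016 and 0.016 m and z of mains_end in the frame of camera_head between -0.016 and 0.016 m and angle between the x axis of power_module and the x axis of camera_head, either way round below 0.17 rad and angle between the y axis of power_module and the y axis of camera_head, either way round below 0.17 rad and angle between power_module's own z axis and vertical below 0.8 rad and linear speed of power_module below 0.03 m/s and angular speed of power_module below 0.2 rad/s); the arm keeps its last pose, push and grip.
It fails at once if a bystander is moved more than 40 mm (distance of any of fan, stepper, webcam, hard_drive, screw_dish, pliers, screwdriver from where it was at the start of the episode above 0.04 m).
It fails at once if the camera is bumped (contact force between camera_head and anything else above 3 N).
It also fails if it takes over 45 s, if anything falls off the work surface, if the arm or the gripper's body presses on something with over 40 N, if the wrist force passes 120 N, or if a joint passes its speed limit or range.

## Working session

There is one attempt and no reset: what is moved stays moved. The work goes in short steps, Python scripts to look and compute and a shell command to move; the robot and the scene stay as the last step left them, time stands still between calls to the robot, and variables do not carry over. Pictures are saved under pics/ and viewed, at most 10 in all, crops included, and the job is handed in when it is done.

```bash
mkdir -p pics
cat > h.py <<'E'
import numpy as np, cv2
from rig import sense, snapshot, camera_info, close_job
def pic(cam,name,crop=None,scale=1):
    im=snapshot(cam)[:,:,::-1]
    cv2.imwrite(f'pics/raw_{name}.png',im)
    if crop: x0,y0,x1,y1=crop; im=im[y0:y1,x0:x1]
    if scale!=1: im=cv2.resize(im,None,fx=scale,fy=scale,interpolation=cv2.INTER_CUBIC)
    cv2.imwrite(f'pics/{name}.png',im)
def ray(c,u,v):
    E=np.array(c['extrinsics']); d=E[:3,:3]@[(u-c['cx'])/c['fx'],(v-c['cy'])/c['fy'],1]
    return E[:3,3],d
def onz(c,u,v,z):
    o,d=ray(c,u,v); return o+d*(z-o[2])/d[2]
def proj(c,p):
    E=np.array(c['extrinsics']); q=E[:3,:3].T@(np.array(p)-E[:3,3]); return np.array([c['cx']+c['fx']*q[0]/q[2],c['cy']+c['fy']*q[1]/q[2]])
E
python3 - <<'E'
from h import *
np.set_printoptions(precision=4,suppress=True)
for c in('top','side','wrist'):
    pic(c,c+'0'); i=camera_info(c); print(c,i['fx'],i['cx'],i['cy']); print(np.array(i['extrinsics']))
print(sense())
E
```

```text
top 477.89495152900514 324.668484630403 239.4514094172393
[[-0.0156 -0.9907  0.1353  0.4123]
 [-0.9998  0.0133 -0.0178  0.0279]
 [ 0.0158 -0.1356 -0.9906  1.3355]
 [ 0.      0.      0.      1.    ]]
side 551.0426904464235 322.54111845616194 234.26114120866035
[[-0.8824 -0.3662  0.2953  0.0803]
 [-0.4704  0.6793 -0.5633  0.964 ]
 [ 0.0057 -0.636  -0.7717  1.4723]
 [ 0.      0.      0.      1.    ]]
wrist 375.0709711106035 318.56136552734824 239.55316342765505
[[ 0.288  -0.917  -0.2761  0.2506]
 [-0.9576 -0.2761 -0.0818 -0.5769]
 [-0.0012  0.2879 -0.9577  0.3725]
 [ 0.      0.      0.      1.    ]]
{'time': 0.15, 'joint_pos': array([-1.297 ,  0.4237,  1.6305, -0.    ,  1.0886, -0.019 ]), 'joint_velocities': array([ 0.0001, -0.0029, -0.0041,  0.0001, -0.0003,  0.0002]), 'joint_efforts': array([ -0.0004, -55.7772, -28.2017,   0.0001,   0.0047,  -0.    ]), 'tool_pos': array([ 0.1803, -0.5979,  0.2001]), 'tcp_rot': array([-3.1068, -0.4581,  0.0002]), 'force': array([-0.7083,  0.1482,  0.3829]), 'ft_torque': array([-0.0245,  0.0343, -0.0445]), 'grip_force': 0.0, 'finger_gap': 0.0852438055869223}
```

View pics/top0.png

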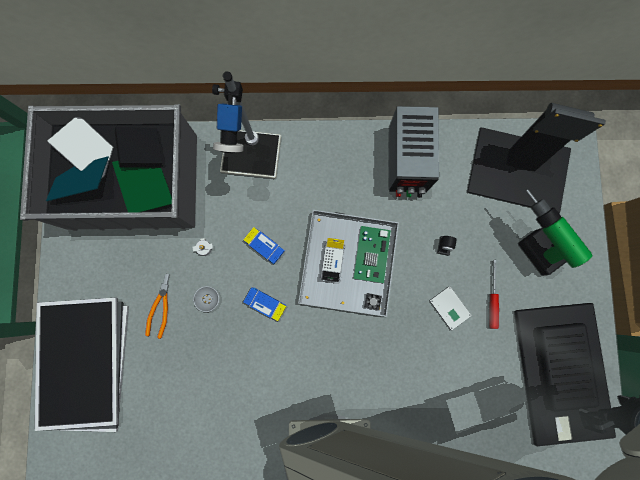

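View pics/side0.png

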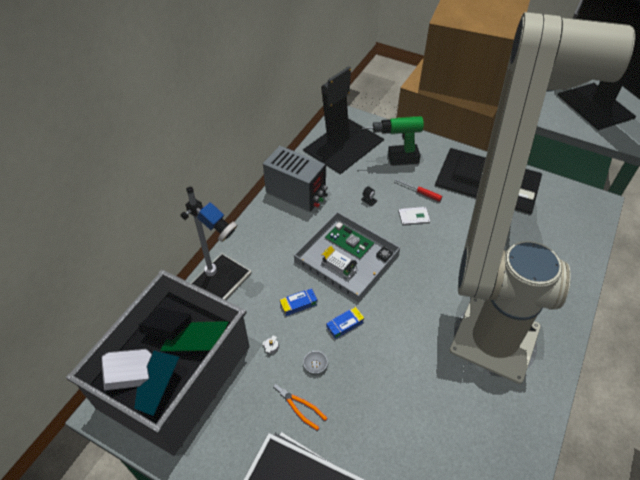

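The candidates are the silver/yellow/black module in the chassis at top (333,258), and two blue/yellow look-alikes at (264,245) and (264,304). By the description, it is the silver one in the chassis. Its yellow end faces away from the robot. The inspection camera's ring is at about (229,148), facing the robot.

Run:
```python
from h import *
np.set_printoptions(precision=4,suppress=True)
t=cv2.imread('pics/raw_top0.png'); s=cv2.imread('pics/raw_side0.png')
R=lambda im,k:cv2.resize(im,None,fx=k,fy=k,interpolation=cv2.INTER_CUBIC)
a=R(t[205:320,295:400],4); b=R(t[90:205,195:260],4)
cv2.imwrite('pics/c1.png',np.hstack([a,b]))
cv2.imwrite('pics/c2.png',np.hstack([R(s[210:300,290:405],4)[:,:],R(s[180:270,175:255],4)]))
c=camera_info('top')
print([onz(c,*p) for p in []])
```

```text
[]
```

View pics/c1.png

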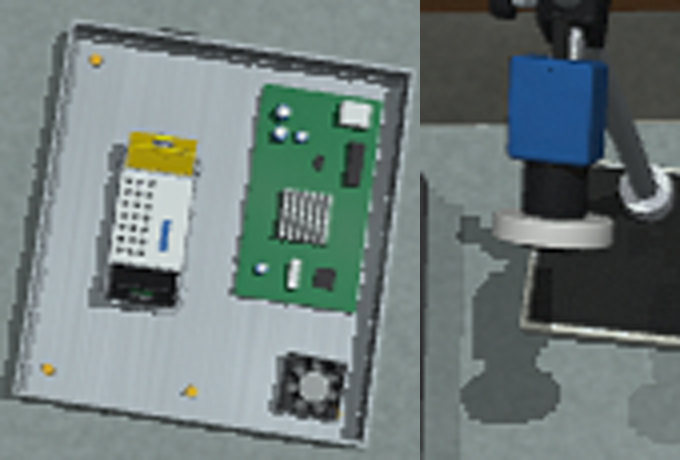

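View pics/c2.png

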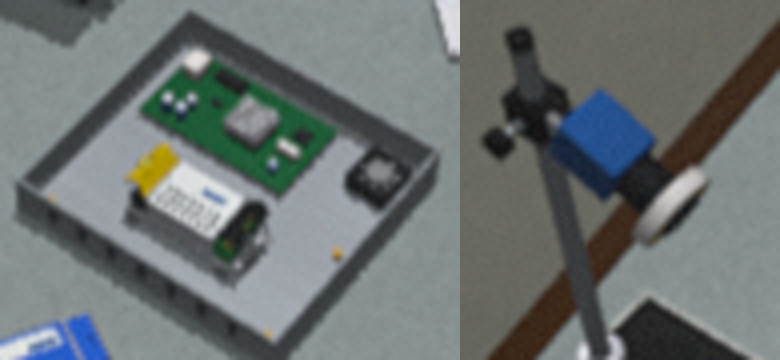

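Run:
```python
from h import *
np.set_printoptions(precision=4,suppress=True)
c=camera_info('top'); s=camera_info('side')
P=[onz(c,295+x/4,205+y/4,.039)[:2] for x,y in[(122,168),(193,175),(111,264),(185,270)]]
print('module ctr',np.mean(P,0)); ax=(P[0]+P[1]-P[2]-P[3])/2; wy=(P[0]+P[2]-P[1]-P[3])/2
print('len',np.linalg.norm(ax),'yaw',np.degrees(np.arctan2(ax[1],ax[0])),'w',np.linalg.norm(wy),np.degrees(np.arctan2(wy[1],wy[0]))-90)
Q=[onz(c,295+x/4,205+y/4,.04)[:2] for x,y in[(75,25),(410,70),(15,395),(365,443)]]
print('chassis',np.array(Q),np.mean(Q,0)); d=Q[0]+Q[1]-Q[2]-Q[3]; print(np.degrees(np.arctan2(d[1],d[0])),np.linalg.norm(d)/2)
d=Q[0]+Q[2]-Q[1]-Q[3]; print(np.degrees(np.arctan2(d[1],d[0]))-90,np.linalg.norm(d)/2)
# camera
cam=lambda x,y:(195+(x-420)/4,90+y/4)
L,R=[onz(c,*cam(*p),.295)[:2] for p in((493,222),(612,236))]
print('ring',L,R,np.linalg.norm(L-R),np.degrees(np.arctan2(*(L-R)[::-1]))-90)
L,R=[onz(c,*cam(*p),.34)[:2] for p in((512,57),(607,65))]
print('box',L,R,np.degrees(np.arctan2(*(L-R)[::-1]))-90)
L,R=[onz(c,*cam(*p),.32)[:2] for p in((508,155),(600,164))]
print('box',L,R,np.degrees(np.arctan2(*(L-R)[::-1]))-90)
print('lens side',onz(s,230.75,231,.295),'top',onz(c,*cam(552,240),.295))
# yaw from side: ring centre vs others
for p in((575,128),(600,148)): print(proj(c,onz(s,175+(p[0]-460)/4,180+p[1]/4,.34)))
```

```text
module ctr [ 0.5333 -0.0178]
len 0.06559300873703149 yaw -6.691701003732753 w 0.04956086496872501 -5.9518098400665025
chassis [[ 0.6682  0.0335]
 [ 0.6337 -0.1969]
 [ 0.416   0.0769]
 [ 0.3804 -0.1574]] [ 0.5246 -0.061 ]
-9.312634455521577 0.25610258606728736
-8.564289338752033 0.23497704703115257
ring [0.7711 0.2566] [0.7623 0.1897] 0.06739775379743593 -7.542390928680717
box [0.8488 0.2378] [0.8437 0.1862] -5.556838620405259
box [0.8008 0.2434] [0.7951 0.1928] -6.375934399152484
lens side [0.7608 0.2152 0.295 ] top [0.7603 0.2234 0.295 ]
[225.0379 108.7099]
[221.7117 120.0758]
```

The crop confirms the silver module, with its yellow end at crop (160,152) and black end at (145,285). Both covers are raised. I'm moving to a spot just short of it with the fingers shut for a close look.

```bash
python3 -m pendant '[[[0,0.1,0.2,0,-0.0122],[0,0.176,0.346,-0.018,-0.0122],[0,0.176,0.346,-0.018,-0.0122],[0,0.176,0.346,-0.018,-0.0122],[0,0.176,0.346,-0.018,-0.0122],[0,0.176,0.346,-0.018,-0.0122],[0,0.176,0.346,-0.018,-0.0122],[0,0.176,0.346,-0.018,-0.0122],[0,0.176,0.346,-0.018,-0.0122],[0,0.176,0.346,-0.018,-0.0122],[0,0.176,0.346,-0.018,-0.0122],[0,0.176,0.346,-0.018,-0.0122],[0,0.176,0.346,-0.018,-0.0122],[0,0.176,0.346,-0.018,-0.0122],[0,0.176,0.346,-0.018,-0.0122],[0,0.176,0.346,-0.018,-0.0122],[0,0.176,0.346,-0.018,-0.0122],[0,0.08,0.14,0,0],[0,0,0,0,0],[0,0,0,0,0]]]'
python3 - <<'E'
from h import *
pic('wrist','w1',(150,60,550,360),2)
print(sense()['joint_pos'],sense()['tool_pos'])
np.save('w1.npy',camera_info('wrist')['extrinsics'])
E
```

```text
time: 1.82
tool_pos: [0.4798, -0.0102, 0.1716]
tcp_rot: [3.134, -0.218, -0.001]
force: [-0.2, 0.4, -0.1]
finger_gap: 0.0002
grip_force: 0.0
[-4.75041097e-02  2.51260764e-01  1.96789995e+00 -3.71442645e-04
  9.23489633e-01  1.66411219e+00] [ 0.47936939 -0.01097409  0.17162247]
```

View pics/w1.png

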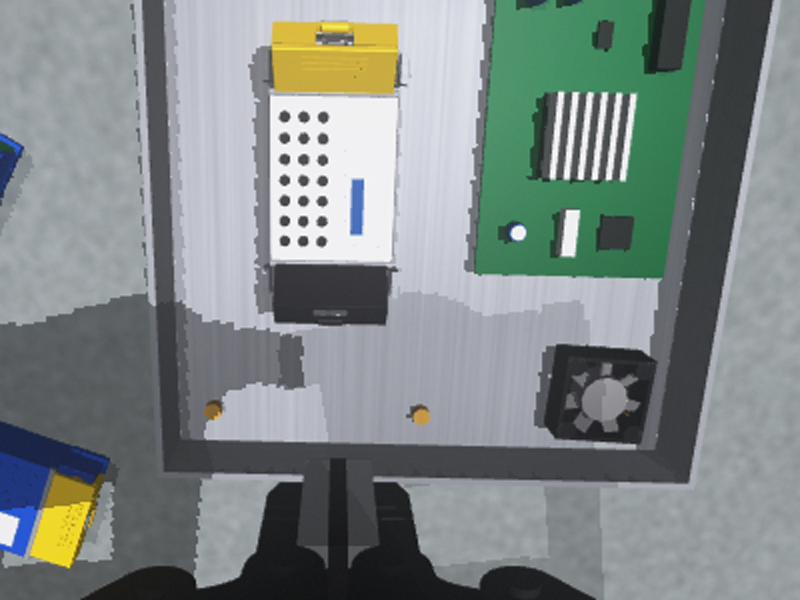

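Run:
```python
from h import *
np.set_printoptions(precision=4,suppress=True)
c=camera_info('wrist'); 
f=lambda x,y,z:onz(c,150+x/2,60+y/2,z)[:2]
P=[f(x,y,.039) for x,y in[(271,95),(398,95),(269,262),(393,263)]]
m=np.mean(P,0); ax=(P[0]+P[1]-P[2]-P[3])/2; wy=(P[0]+P[2]-P[1]-P[3])/2
print('module ctr',m,np.linalg.norm(ax),np.linalg.norm(wy)); 
y1=np.degrees(np.arctan2(ax[1],ax[0]));y2=np.degrees(np.arctan2(wy[1],wy[0]))-90; print(y1,y2)
Q=[f(x,y,.04) for x,y in[(162,471),(690,483)]]; d=Q[0]-Q[1];print('near wall',Q,np.linalg.norm(d),np.degrees(np.arctan2(d[1],d[0]))-90)
r=sense()['tcp_rot'];print('tool x yaw',2*np.degrees(np.arctan2(r[1],r[0])))
y=np.radians((y1+y2)/2);u=np.array([np.cos(y),np.sin(y)]);print('mains',m+.047*u,'out',m-.047*u,'tcp',sense()['tool_pos'])
```

```text
module ctr [ 0.5342 -0.0169] 0.06465610362181341 0.04971090275939374
-9.412076502953237 -8.328929494206548
near wall [array([0.421 , 0.0758]), array([ 0.3822, -0.1559])] 0.23486978799102656 -9.526692248458886
tool x yaw -8.055547069976415
mains [ 0.5806 -0.0242] out [ 0.4877 -0.0097] tcp [ 0.4794 -0.011   0.1716]
```

```bash
python3 -m pendant '[[[0,0.083,0.013,-0.3,-0.008],[0,0,0,-0.3,0],[0,0,0,-0.3,0],[0,0,0,-0.1,0],[0,0,0,-0.05,0],[0,0,0,-0.05,0],[0,0,0,-0.05,0],[0,0,0,-0.05,0],[0,0,0,-0.05,0],[0,0,0,-0.05,0],[0,0,0,-0.03,0],[0,0,0,0,0],[0,0,0,0,0]]]'
```

```text
time: 2.95
tool_pos: [0.4882, -0.0094, 0.0388]
tcp_rot: [3.132, -0.248, -0.0]
force: [0.6, 1.1, 0.0]
finger_gap: -0.0001
grip_force: 0.0
```

```bash
python3 -m pendant '[[[0,0,0,-0.02,0],[0,0,0,0,0],[0,0,0,0,0]]]'; python3 -m pendant '[[[0,0,0,-0.01,0],[0,0,0,0,0],[0,0,0,0,0]]]'
```

```text
time: 3.2
tool_pos: [0.4883, -0.0095, 0.0369]
tcp_rot: [-3.132, 0.248, -0.0]
force: [0.2, -1.1, 0.9]
finger_gap: -0.0
grip_force: 0.0
time: 3.45
tool_pos: [0.4883, -0.0095, 0.0359]
tcp_rot: [-3.132, 0.248, 0.0]
force: [-0.3, -0.5, -0.0]
finger_gap: 0.0
grip_force: 0.0
```

```bash
for i in 1; do python3 -m pendant '[[[0,0,0,-0.02,0],[0,0,0,0,0]]]'; python3 -m pendant '[[[0,0,0,-0.02,0],[0,0,0,0,0]]]'; done
python3 - <<'E'
from h import *
pic('side','s2',(290,210,405,300),5)
E
```

```text
time: 3.62
tool_pos: [0.4882, -0.0095, 0.0337]
tcp_rot: [3.132, -0.248, -0.0]
force: [-0.5, -0.4, 0.2]
finger_gap: -0.0
grip_force: 0.0
time: 3.78
tool_pos: [0.4882, -0.0095, 0.0316]
tcp_rot: [3.132, -0.249, -0.001]
force: [-0.2, 0.7, -0.4]
finger_gap: -0.0002
grip_force: 0.0
```

View pics/s2.png

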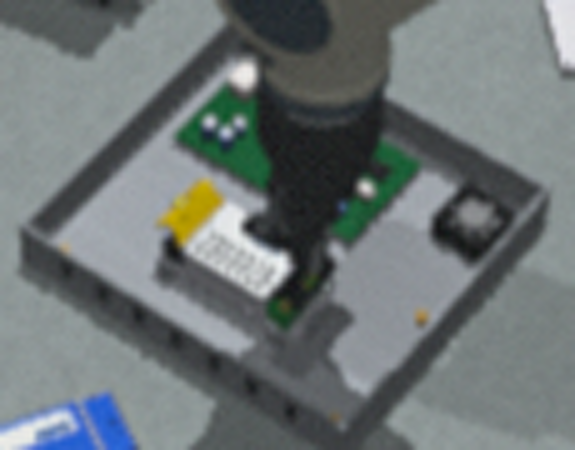

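Run:
```python
from h import *
s=camera_info('side'); p=proj(s,sense()['tool_pos']); print(p,(p-[290,210])*5)
a=cv2.imread('pics/raw_side0.png');b=cv2.imread('pics/raw_s2.png')
R=lambda im:cv2.resize(im[235:290,315:365],None,fx=8,fy=8,interpolation=cv2.INTER_CUBIC)
pic('wrist','w2'); w=cv2.imread('pics/raw_w2.png')
import numpy as np
A=np.hstack([R(a),R(b)]); print(A.shape)
cv2.imwrite('pics/c3.png',A)
c=camera_info('wrist')
m=np.array([.5342,-.0169,.039]);u=np.array([np.cos(np.radians(-9)),np.sin(np.radians(-9)),0]);q=proj(c,m-u*.04);q=q.astype(int);print(q)
x0,y0=max(q[0]-150,0),min(max(q[1]-120,0),240)
cv2.imwrite('pics/c4.png',cv2.resize(w[y0:y0+240,x0:x0+300],None,fx=2,fy=2)); print(x0,y0)
```

```text
[350.32598927 266.95419683] [301.62994636 284.77098413]
(440, 800, 3)
[319 274]
169 154
```

View pics/c4.png

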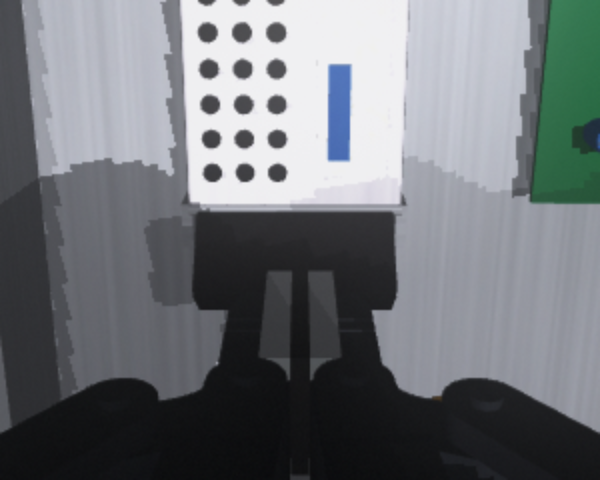

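Run:
```python
from h import *
from scipy.spatial.transform import Rotation as Ro
np.set_printoptions(precision=1,suppress=True)
c=camera_info('wrist'); t=sense(); T=Ro.from_rotvec(t['tcp_rot']).as_matrix(); p=t['tool_pos']
print(t['force'],p,t['time'])
g=lambda q:(proj(c,q)-[169,154])*2
print('tip',g(p),'tip front',g(p+T@[.011,0,0]),'back',g(p-T@[.011,0,0]))
for k in(-.019,-.04): print(k,g(p+T@[.011,0,k]),g(p+T@[-.011,0,k]))
m=np.array([.5342,-.0169,.039]);y=np.radians(-9);u=np.array([np.cos(y),np.sin(y),0])
for x in(-.033,-.047,-.054): print(x,g(m+u*x),g(m+u*x-[0,0,.028]))
```

```text
[-0.5 -0.2  0. ] [ 0.5 -0.   0. ] 3.8833
tip [299.6 254.2] tip front [299.5 212.5] back [299.6 294.6]
-0.019 [299.6 242. ] [299.6 331.7]
-0.04 [299.6 283.2] [299.7 383.1]
-0.033 [300.1 212.6] [299.9 177.1]
-0.047 [300.1 267.7] [300.  225.8]
-0.054 [300.2 294.3] [300.1 249.4]
```

View pics/c3.png

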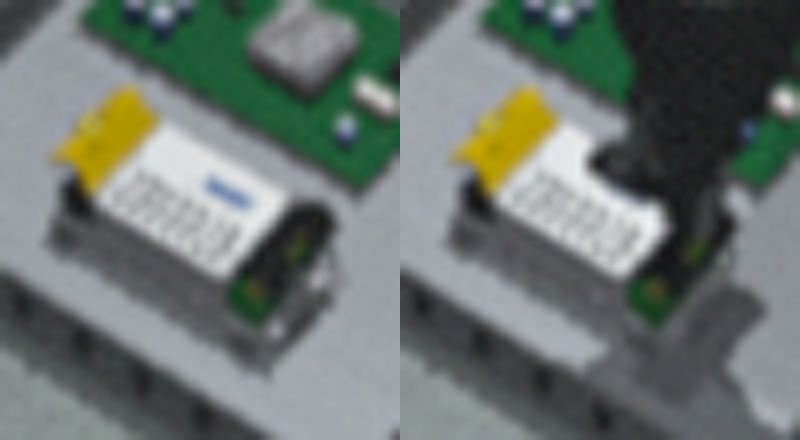

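Run:
```python
import cv2,numpy as np
for n in('w1','w2'):
    g=cv2.cvtColor(cv2.imread(f'pics/raw_{n}.png'),cv2.COLOR_BGR2GRAY)
    print(n)
    for u in(270,290,304,312,319,330,360): print(u,g[240:344:4,u])
g=cv2.cvtColor(cv2.imread('pics/raw_wrist0.png'),cv2.COLOR_BGR2GRAY)
print('w0'); 
for v in range(260,400,10): print(v,g[v,160:480:8])
```

```text
w1
270 [114 113 112 111 186 185 185 184 183 183 126  69  71  68  90 167 154 158
 159 164 163 157 155 158 154 159]
290 [ 89  89 113 110 187 187 186 186 186 186 156  69  70  70  66 157  34  32
  33  30  30  29  27  26  26  26]
304 [161 160 161 159 185 185 185 184 184 184 185  71  69  67  65  66  65  65
  65  62  63  61  60  60  26  24]
312 [163 165 163 163 163 163 164 163 187 184 183  72  68  73  67  64  65  64
  63  63  61  61  61  61  87  84]
319 [163 163 162 164 164 164 163 164 163 163 161  70  68  37  35  33  33  31
  31  29  28  27  25  24  28  25]
330 [159 159 158 158 156 156 156 157 156 156 157  71  69  73  72  72  71  72
  63  63  63  61  61  61  30  24]
360 [166 163 160 160 161 160 105 153 157 158 155  71  70  69  69 152 158 159
 163 159 156 155 158 160  86  28]
w2
270 [162 238 238 238 171  48  43  41  40  37  35  34  32  30  28  27  26  23
 105 104 102 102 102 101 100  99]
290 [ 63  65 239 238 179  57  49  46  44  39  37  34  32  30  29  28  27  27
  26  24  23  22  21  21  21  20]
304 [ 66 237 239 238 178  59  50  47  44  42  37  36  32  62  62  60  59  59
  58  58  58  56  
[... 2114 characters left out ...]
59  43  41
  39  38  36  94]
360 [135  43  43  44  47  51 231 225 233 230 229 230 226 232 234 229 228 233
 235 232 233 236 235 232 233 236 232 234 231 231 230 232 232 226  71  42
  40  38  36  40]
370 [ 46  46  41  44  47  50 227 230 234 229 234 234 231 226 230 236 234 231
 231 232 234 228 235 233 233 236 234 233 231 222 232 227 234 233 229  46
  42  38  35  41]
380 [ 39  45  40  42  46 232 228 230 227 227 232 234 231 236 231 233 235 233
 233 231 230 230 236 234 236 232 234 229 230 232 231 231 235 231 231 228
  43  39  38  38]
390 [ 37  37  41  41 225 222 224 234 230 231 232 233 234 226 229 232 232 232
 229 234 226 226 233 230 234 234 235 225 229 231 228 230 234 227 231  89
  44  42  39  35]
```

The wrist view shows the fingertips at row 290, still short of the black cover, and there is no contact force. I'll keep going down in small steps, watching the force.

```bash
for i in 1; do python3 -m pendant '[[[0,0,0,-0.025,0],[0,0,0,-0.025,0],[0,0,0,0,0]]]'|egrep 'pos|force:'; python3 -m pendant '[[[0,0,0,-0.025,0],[0,0,0,-0.025,0],[0,0,0,0,0]]]'|egrep 'pos|force:'; done
python3 - <<'E'
from h import *
pic('wrist','w3'); g=cv2.imread('pics/raw_w3.png'); r=cv2.imread('pics/raw_w2.png')
for u in(285,319,312): print(u,g[240:330:3,u].mean(1).astype(int))
pic('side','s3'); a=cv2.imread('pics/raw_s3.png').astype(int);b=cv2.imread('pics/raw_s2.png').astype(int)
E
```

```text
tool_pos: [0.488, -0.0095, 0.0265]
force: [0.3, 1.0, -0.3]
grip_force: 0.0
tool_pos: [0.4879, -0.0095, 0.0214]
force: [-0.5, 0.5, 0.5]
grip_force: 0.0
285 [238 203  80 156 238 238 238 237 161  79  48  44  41  40  38  36  34  35
  34  31  27  27  29  27  27  26  25  23  21  21]
319 [239 238 238 238 238 238 223 222 142  74  50  48  47  45  40  39  37  36
  33  32  31  30  29  26  26  22  24  23  22  21]
312 [239 238 235 237 238 238 238 237 142  72  51  49  46  46  43  38  37  72
  71  71  69  61  61  60  59  58  58  57  58  57]
```

```bash
for i in 1; do python3 -m pendant '[[[0,0,0,-0.02,0],[0,0,0,-0.02,0],[0,0,0,0,0]]]'|egrep 'pos|force:'; python3 -m pendant '[[[0,0,0,-0.02,0],[0,0,0,-0.02,0],[0,0,0,0,0]]]'|egrep 'pos|force:'; done
python3 - <<'E'
from h import *
pic('wrist','w4'); w=cv2.imread('pics/raw_w4.png')
s=cv2.imread('pics/raw_s3.png'); pic('side','s4'); s=cv2.imread('pics/raw_s4.png')
a=cv2.resize(w[190:330,240:400],None,fx=2.5,fy=2.5,interpolation=cv2.INTER_CUBIC); b=cv2.resize(s[235:285,310:367],None,fx=7,fy=7,interpolation=cv2.INTER_CUBIC)
cv2.imwrite('pics/c5.png',np.clip(1.6*np.hstack([a,b]),0,255).astype(np.uint8)) if a.shape[0]==b.shape[0] else print(a.shape,b.shape)
E
```

```text
tool_pos: [0.4881, -0.0095, 0.0176]
force: [-0.1, 0.6, 0.6]
grip_force: 0.0
tool_pos: [0.4883, -0.0095, 0.0136]
force: [0.7, 0.3, 1.0]
grip_force: 0.4
```

View pics/c5.png

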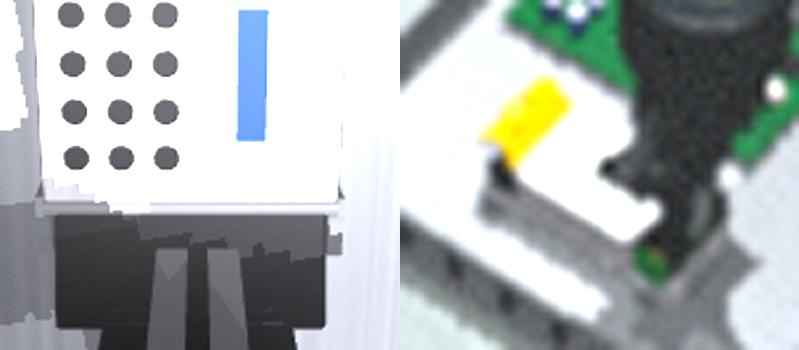

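```bash
for i in 1; do python3 -m pendant '[[[0,0,0,-0.02,0],[0,0,0,0,0]]]'|egrep 'pos|force:'; python3 -m pendant '[[[0,0,0,-0.02,0],[0,0,0,0,0]]]'|egrep 'pos|force:';python3 -m pendant '[[[0,0,0,-0.02,0],[0,0,0,0,0]]]'|egrep 'pos|force:'; done
```

```text
tool_pos: [0.4879, -0.0094, 0.0118]
force: [-1.8, 0.2, 3.9]
grip_force: 1.6
tool_pos: [0.4883, -0.0095, 0.0097]
force: [-0.4, -0.7, 0.4]
grip_force: 0.0
tool_pos: [0.4888, -0.0095, 0.0084]
force: [-0.1, 0.1, 7.9]
grip_force: 3.5
```

The black cover snapped shut: 3.9 N, then a drop, then a hard stop at 7.9 N. The real tips sit about 30 mm above the reported TCP. Next is the yellow cover.

```bash
python3 -m pendant '[[[0,0,0,0.3,0],[0,0,0,0.3,0],[0,0.317,-0.05,0,0],[0,0.317,-0.05,0,0],[0,0.316,-0.052,0,0],[0,0,0,0,0],[0,0,0,-0.08,0],[0,0,0,-0.08,0],[0,0,0,-0.08,0],[0,0,0,-0.08,0],[0,0,0,-0.07,0],[0,0,0,-0.05,0],[0,0,0,-0.05,0],[0,0,0,0,0]]]'
python3 -m pendant '[[[0,0,0,-0.02,0],[0,0,0,-0.02,0],[0,0,0,0,0]]]'|egrep 'pos|force:'; python3 -m pendant '[[[0,0,0,-0.02,0],[0,0,0,0,0]]]'|egrep 'pos|force:'
```

```text
time: 6.75
tool_pos: [0.5829, -0.0246, 0.018]
tcp_rot: [-3.132, 0.248, 0.002]
force: [-0.3, -0.1, -0.5]
finger_gap: 0.0001
grip_force: 0.0
tool_pos: [0.5832, -0.0247, 0.0148]
force: [-0.4, -0.7, -0.1]
grip_force: 0.0
tool_pos: [0.5837, -0.0247, 0.0131]
force: [-0.1, -0.2, 2.8]
grip_force: 1.4
```

```bash
python3 -m pendant '[[[0,0,0,-0.02,0],[0,0,0,0,0]]]'|egrep 'pos|force:'; python3 -m pendant '[[[0,0,0,-0.02,0],[0,0,0,0,0]]]'|egrep 'pos|force:';python3 -m pendant '[[[0,0,0,-0.015,0],[0,0,0,0,0],[0,0,0,0,0]]]'|egrep 'pos|force:'
```

```text
tool_pos: [0.584, -0.0248, 0.0113]
force: [0.8, 0.1, 1.9]
grip_force: 0.8
tool_pos: [0.5828, -0.0246, 0.0085]
force: [-0.1, 0.2, -0.3]
grip_force: 0.0
tool_pos: [0.5828, -0.0246, 0.0083]
force: [-5.2, 0.2, 12.7]
grip_force: 6.4
```

```bash
python3 -m pendant '[[[0,0,0,0.3,0],[0,0,0,0.3,0],[0.8,0,0,0.3,0],[0.8,-0.233,0.037,0,0],[0.8,-0.233,0.037,0,0],[0.8,0,0,0,0],[0.8,0,0,0,0],[0.8,0,0,0,0],[0.8,0,0,0,0],[0.8,0,0,0,0]]]'
python3 - <<'E'
from h import *
np.set_printoptions(precision=4,suppress=True)
pic('wrist','w5'); im=cv2.imread('pics/raw_w5.png'); c=camera_info('wrist')
hsv=cv2.cvtColor(im,cv2.COLOR_BGR2HSV)
m=((hsv[...,1]>120)&(hsv[...,0]>18)&(hsv[...,0]<35)&(hsv[...,2]>60)).astype(np.uint8)
n,l,st,ce=cv2.connectedComponentsWithStats(m)
for i in range(1,n):
    if st[i,4]>300: print('yellow',st[i],cv2.minAreaRect(np.argwhere(l==i)[:,::-1].astype(np.float32)),onz(c,*ce[i],.039))
w=((hsv[...,1]<40)&(hsv[...,2]>205)).astype(np.uint8)
n,l,st,ce=cv2.connectedComponentsWithStats(w)
for i in range(1,n):
    if st[i,4]>1500: print('white',st[i])
md=np.array([.5342,-.0169,.039]);y=np.radians(-9);u=np.array([np.cos(y),np.sin(y),0])
for x in(-.054,-.033,0,.033,.054): print(x,proj(c,md+u*x))
for col in(300,319,335): print(col,im[:,col].mean(1).astype(int)[100:420:5])
E
```

```text
time: 8.58
tool_pos: [0.5375, -0.0174, 0.0972]
tcp_rot: [-3.132, 0.249, -0.0]
force: [0.3, -0.4, -0.3]
finger_gap: 0.0683
grip_force: 0.0
yellow [ 279  161   76   36 2484] ((316.5, 178.5), (35.0, 75.0), 90.0) [ 0.5793 -0.0228  0.039 ]
white [  320    52   116   141 10181]
white [ 278  201   78   52 3203]
-0.054 [318.9144 324.6416]
-0.033 [318.8598 296.7848]
0 [318.7685 250.2065]
0.033 [318.6698 199.8342]
0.054 [318.6027 165.5859]
300 [195 195 195 195 195 195 195 195 195 194 193 190 173 153 178 177 177 176
 176 176 156 236 109  64 236  63 235  72 140 224  48 121  46 117  42  68
  93  39 115  82  41  41  41  41  41 177 177 176 177 176 176 176 175 175
 174 174 121  65  61  65  61  60  60 159]
319 [196 196 194 195 196 195 196 195 196 195 194 191 164 163 171 178 179 178
 177 176 156 236 236 236 236 236 236 235 224 223 221 119 118 117 115 115
 115 114 213 158  43  41  42  41  42 151 151 151 151 150 149 150 149 148
 147 149 145  65  61  62  62  59  57 137]
335 [204 203 203 203 204 203 203 203 203 204 203 194 175 165 181 179 180 179
 179 178 158 236 236 236 236 236 233 225 223 137  66  65  64  62  59  58
 116 117 116  84  43  43  43  43  42 145 145 144 143 143 144 144 143 142
 142 143 122  64  62  62  62  58  59 137]
```

```bash
python3 -m pendant '[[[0.8,0,0.012,-0.3,0],[0.8,0,0,-0.3,0],[0.8,0,0,-0.2,0],[0.8,0,0,-0.1,0],[0.8,0,0,-0.1,0],[0.8,0,0,0,0]]]'; python3 -m pendant '[[[0.8,0,0,-0.05,0],[0.8,0,0,-0.05,0],[0.8,0,0,-0.05,0],[0.8,0,0,0,0]]]'
```

```text
time: 9.13
tool_pos: [0.5361, -0.0161, -0.004]
tcp_rot: [3.132, -0.249, -0.003]
force: [0.1, 0.2, -0.1]
finger_gap: 0.0683
grip_force: 0.0
time: 9.47
tool_pos: [0.5366, -0.0161, -0.0178]
tcp_rot: [3.132, -0.248, -0.0]
force: [-0.0, 0.9, 0.3]
finger_gap: 0.0684
grip_force: 0.0
```

```bash
python3 -m pendant '[[[0.8,0,0,-0.04,0],[0.8,0,0,-0.03,0],[0.8,0,0,0,0],[0,0,0,0,0],[0,0,0,0,0],[0,0,0,0,0],[0,0,0,0,0],[0,0,0,0,0],[0,0,0,0,0]]]'; python3 -m pendant '[[[0,0,0,0.1,0],[0,0,0,0.2,0],[0,0,0,0.3,0],[0,0,0,0.3,0],[0,0,0,0.1,0],[0,0,0,0,0],[0,0,0,0,0],[0,0,0,0,0]]]'
```

```text
time: 10.22
tool_pos: [0.5369, -0.0161, -0.0243]
tcp_rot: [-3.132, 0.248, -0.001]
force: [-0.6, 0.8, 5.3]
finger_gap: 0.0495
grip_force: 63.1
time: 10.88
tool_pos: [0.5354, -0.016, 0.0741]
tcp_rot: [3.132, -0.248, -0.004]
force: [0.2, 0.3, -4.6]
finger_gap: 0.0492
grip_force: 63.2
```

Lifted: gap 49 mm, grip 63 N. The pendant can't tilt the tool. To raise the mains end 25°, I'll bring the module outside the near chassis wall and press its underside onto the wall's top edge, about 28 mm ahead of the pads. That pivots it in the grip.

```bash
python3 -m pendant '[[[0,-0.2,0.033,0,0],[0,-0.36,0.058,0,0],[0,-0.36,0.058,0,0],[0,-0.36,0.058,0,0],[0,-0.28,0.046,0,0],[0,0,0,0,0],[0,0,0,-0.15,0],[0,0,0,-0.2,0],[0,0,0,-0.15,0],[0,0,0,-0.1,0],[0,0,0,0,0],[0,0,0,0,0]]]'
python3 - <<'E'
from h import *
np.set_printoptions(precision=4,suppress=True)
s=sense();print(s['joint_pos'],s['joint_efforts'])
E
python3 -m pendant '[[[0,0,0,-0.04,0],[0,0,0,-0.03,0],[0,0,0,-0.03,0],[0,0,0,0,0]]]'
```

```text
time: 11.88
tool_pos: [0.3795, 0.0092, 0.0143]
tcp_rot: [3.131, -0.248, -0.006]
force: [0.1, 0.1, -4.4]
finger_gap: 0.0487
grip_force: 62.9
[-0.0071  0.4542  2.2534 -0.      0.4376  1.7221] [  0.     -39.1555  -9.7408   0.0002  -0.0688  -0.0005]
time: 12.22
tool_pos: [0.3807, 0.0092, 0.0052]
tcp_rot: [-3.132, 0.248, -0.0]
force: [0.2, 0.1, -3.4]
finger_gap: 0.0491
grip_force: 63.0
```

```bash
python3 -m pendant '[[[0,0,0,-0.02,0],[0,0,0,0,0]]]'|egrep 'pos|force:'; python3 -m pendant '[[[0,0,0,-0.02,0],[0,0,0,0,0]]]'|egrep 'pos|rot|force:'; python3 -m pendant '[[[0,0,0,-0.02,0],[0,0,0,0,0]]]'|egrep 'pos|rot|force:'
```

```text
tool_pos: [0.3805, 0.0093, 0.0039]
force: [-2.6, 0.7, 8.4]
grip_force: 65.0
tool_pos: [0.3799, 0.0094, 0.0022]
tcp_rot: [-3.132, 0.248, 0.001]
force: [-6.5, 1.4, 17.5]
grip_force: 67.2
tool_pos: [0.3793, 0.0094, 0.0003]
tcp_rot: [-3.132, 0.248, 0.002]
force: [-7.4, 2.8, 21.3]
grip_force: 69.0
```

```bash
python3 -m pendant '[[[0,0,0,-0.02,0],[0,0,0,-0.02,0],[0,0,0,0,0]]]'|egrep 'pos|force:'; python3 -m pendant '[[[0,0,0,-0.02,0],[0,0,0,-0.02,0],[0,0,0,0,0]]]'|egrep 'pos|rot|force:'
cat > m.py <<'E'
from h import *
from scipy.spatial.transform import Rotation as Ro
np.set_printoptions(precision=2,suppress=True)
def meas(name):
    s=sense(); c=camera_info('wrist'); pic('wrist',name); im=cv2.imread(f'pics/raw_{name}.png')
    hsv=cv2.cvtColor(im,cv2.COLOR_BGR2HSV)
    m=((hsv[...,1]>110)&(hsv[...,0]>16)&(hsv[...,0]<36)&(hsv[...,2]>50)).astype(np.uint8)
    m[:,:230]=0; m[:,410:]=0
    n,l,st,ce=cv2.connectedComponentsWithStats(m); i=1+np.argmax(st[1:,4]); print('yellow box',st[i])
    for r in range(st[i,1],st[i,1]+st[i,3]+1,6):
        q=np.argwhere(l[r]==i); print(r,q.min() if len(q) else None,q.max() if len(q) else None,end=' | ')
    print(); print('col305/330',im[60:300:6,305].mean(1).astype(int),im[60:300:6,330].mean(1).astype(int))
    return s,c
E
python3 -c "
from m import *
meas('w6')"
```

```text
tool_pos: [0.3785, 0.0095, -0.0037]
force: [-9.8, 4.2, 25.5]
grip_force: 72.7
tool_pos: [0.378, 0.0096, -0.0078]
tcp_rot: [3.132, -0.248, -0.006]
force: [-10.3, 4.8, 23.1]
grip_force: 76.2
yellow box [  230   214   179    88 14042]
214 301 336 | 220 237 400 | 226 235 402 | 232 233 404 | 238 231 406 | 244 230 407 | 250 230 407 | 256 231 406 | 262 232 405 | 268 233 404 | 274 234 403 | 280 235 402 | 286 236 401 | 292 237 400 | 298 238 399 | 
col305/330 [ 68 176 177 177 177 178 177 178 177 178 176 177 176 175 175 176 175 174
 173 173 172 172  79  99 199  41 113 158 130 147  40 143 139 112 115 138
 139 138 138 137] [ 63 173 177 178 178 179 178 179 178 179 179 179 178 178 179 179 179 178
 177 176 176 175  78  98 199  41 114 160 129 148  41 148 139 113 115 138
 139 138 138 122]
```

```bash
cat > pnp.py <<'E'
from h import *
def pose(c,rt,rh,rl,wt,wh,wl):
    # rows/extents (left,right) of top outer edge, hinge, lip bottom
    obj=np.array([[54,23,28],[54,-23,28],[33,23,28],[33,-23,28],[54,23,16],[54,-23,16]],float)
    img=np.array([[wt[0],rt],[wt[1],rt],[wh[0],rh],[wh[1],rh],[wl[0],rl],[wl[1],rl]],float)
    K=np.array([[c['fx'],0,c['cx']],[0,c['fy'],c['cy']],[0,0,1]])
    ok,r,t=cv2.solvePnP(obj,img,K,None,flags=cv2.SOLVEPNP_ITERATIVE)
    e=cv2.projectPoints(obj,r,t,K,None)[0][:,0]-img
    E=np.array(c['extrinsics']); R=E[:3,:3]@cv2.Rodrigues(r)[0]; p=E[:3,:3]@(t[:,0]/1e3)+E[:3,3]
    print('resid',np.abs(e).max(),'elev x',np.degrees(np.arcsin(R[2,0])),'yaw',np.degrees(np.arctan2(R[1,0],R[0,0])),'roll',np.degrees(np.arcsin(R[2,1])))
    print('origin',p,'mains_end',p+R@[.054,0,.014])
    return R,p
E
python3 - <<'E'
from pnp import *
np.set_printoptions(precision=4,suppress=True)
c=camera_info('wrist')
im=cv2.imread('pics/raw_w6.png')
print(im[206:224,[270,300,360]].mean(2).astype(int).T, im[240:252,[270,360]].mean(2).astype(int).T, im[294:312,[270,360]].astype(int).mean(2).T)
pose(c,247,301,217,(230,407.5),(238.5,399),(237,400.5))
pose(c,247,304,217,(230,407.5),(238.5,399),(237,400.5))
E
```

```text
[[204 202 199  59  40  39  40  40  44  45  90  91  92  91  91  91  92  91]
 [203 200 198  61  41  41  41  41  49  93  97 100  85  85  93 106 105 104]
 [200 198 197  60  42  41  42  40  41  41  90  91  92  92  93  92  91  93]] [[116  86  86  83  86 111 135 145 147 139 139 138]
 [118  86  87  93  97 116 154 158 148 140 139 139]] [[137.     137.3333 136.6667 135.     134.3333 134.3333 134.     133.3333
   90.3333  93.6667  90.6667  86.      84.3333  78.3333 104.6667 120.3333
  120.6667 121.6667]
 [123.6667 123.     123.     123.     122.6667 121.6667 122.3333 122.
  126.6667 148.3333 142.6667 128.3333 122.3333 111.3333 152.     178.6667
  179.3333 180.    ]]
resid 1.3611532395085533 elev x 23.076712467283304 yaw -9.07427734971806 roll -0.04018715162964536
origin [0.3837 0.0087 0.0262] mains_end [0.4273 0.0018 0.0602]
resid 2.2478348019933208 elev x 20.818191962791374 yaw -9.07628833385078 roll -0.039867938370993776
origin [0.382 0.009 0.028] mains_end [0.4269 0.0018 0.0603]
```

```bash
python3 -m pendant '[[[0,0,0,0.1,0],[0,0,0,0.2,0],[0,0,0,0.3,0],[0,0,0,0.3,0],[0,0,0,0.2,0],[0,0,0,0,0],[0,0,0,0,0]]]'
python3 - <<'E'
from m import *
meas('w7')
im=cv2.imread('pics/raw_w7.png'); print(im[204:224,[270,360]].mean(2).astype(int).T); print(im[292:316,[270,360]].mean(2).astype(int).T)
from scipy.optimize import least_squares
obs=[];cs=[]
for n,(x0,y0,x1,y1) in(('top',(205,135,252,160)),('side',(205,215,260,250))):
    a=cv2.imread(f'pics/raw_{n}0.png')[y0:y1,x0:x1].astype(int)
    w=((a.min(2)>(150 if n=='top' else 135))&(a.max(2)-a.min(2)<45)).astype(np.uint8)
    k,l,st,ce=cv2.connectedComponentsWithStats(w); i=1+np.argmax(st[1:,4]); b=st[i]; print(n,b[:4]+[x0,y0,0,0],b[4],(k-1))
    p=np.argwhere(l==i)[:,::-1]+[x0,y0]+.0
    # directional supports
    ds=[(np.cos(t),np.sin(t)) for t in np.arange(0,2*np.pi,np.pi/8)]
    obs.append(np.array([(p@d).max()+.0 for d in ds])); cs.append(camera_info(n))
ds=np.array([(np.cos(t),np.sin(t)) for t in np.arange(0,2*np.pi,np.pi/8)]); th=np.linspace(0,2*np.pi,60)
def f(q):
    x,y,ps,T,z=q; e=np.radians(25); R=np.array([[np.cos(ps),-np.sin(ps),0],[np.sin(ps),np.cos(ps),0],[0,0,1]])@np.array([[np.cos(e),0,-np.sin(e)],[0,1,0],[np.sin(e),0,np.cos(e)]])
    L=np.vstack([np.c_[0*th+d,.033*np.cos(th),.033*np.sin(th)] for d in(0,T)]); W=L@R.T+[x,y,z]
    return np.concatenate([(np.array([proj(c,w) for w in W])@ds.T).max(0)-.3-o for c,o in zip(cs,obs)]+[[(z-.295)*300]])
r=least_squares(f,[.763,.22,-.12,.012,.295],loss='soft_l1'); np.set_printoptions(precision=4,suppress=True)
print(r.x,np.degrees(r.x[2]),r.cost); print(np.round(r.fun,1))
E
```

```text
time: 13.85
tool_pos: [0.3816, 0.0092, 0.1023]
tcp_rot: [-3.131, 0.248, -0.005]
force: [-0.1, 0.5, -3.9]
finger_gap: 0.0493
grip_force: 73.3
yellow box [  230   213   178    88 14008]
213 301 335 | 219 237 400 | 225 235 402 | 231 233 404 | 237 231 406 | 243 230 407 | 249 230 407 | 255 231 406 | 261 232 405 | 267 233 404 | 273 234 403 | 279 235 402 | 285 236 401 | 291 237 400 | 297 238 399 | 
col305/330 [174 146 147 175 149 180  84 178 178 178 178 178 178 177 175 175 174 174
 174 172 171 170 115 107 203  37 126 154 138  79  83 154 140 140 103 128
 141 141 141 141] [179 180 112 182 183 184 105 186 187 186 186 186 185 184 183 183 182 181
 178 176 173 146 124 107 203  39 125 138 138 144  83 157 140 140 104 129
 139 141 141 142]
[[204 206 206 203 114  42  36  36  35  38  40  74  90  91  90  90  91  89
   89  90]
 [203 203 203 201 113  46  39  39  41  39  39  73  92  93  93  92  92  92
   92  93]]
[[140 139 140 138 140 140 139 139 140 145  99  94  87  85  81  95 123 124
  124 124 124 124 124 123]
 [142 142 142 126 126 125 125 124 124 128 150 149 132 125 115 135 181 183
  185 183 184 184 183 182]]
top [216 144  24   8] 134 3
side [222 222  15  14] 80 43
[ 0.7626  0.2213 -0.1445  0.      0.3077] -8.279020545455246 35.908286005602776
[ 3.6  4.2  2.4  0.1 -1.6 -1.7 -0.2  1.5  3.   2.1  0.9 -0.4 -1.  -0.9
  0.6  2.3  0.6 -0.6 -0.2  1.1  2.7  3.6  3.9  3.1  1.8 -0.1 -1.9 -0.3
  1.1  1.6  1.9  1.3  3.8]
```

Run:
```python
from h import *
from pnp import pose
from scipy.optimize import least_squares
np.set_printoptions(precision=4,suppress=True)
obs=[[213.25,243,142.5,152],[218,237,221.3,241.3]];cs=[camera_info('top'),camera_info('side')]
th=np.linspace(0,2*np.pi,60);e=np.radians(25)
def Rm(ps): return np.array([[np.cos(ps),-np.sin(ps),0],[np.sin(ps),np.cos(ps),0],[0,0,1]])@np.array([[np.cos(e),0,-np.sin(e)],[0,1,0],[np.sin(e),0,np.cos(e)]])
def f(q,z=.295,ps=np.radians(-8)):
    x,y,T=q; L=np.vstack([np.c_[0*th+d,.033*np.cos(th),.033*np.sin(th)] for d in(0,T)]); W=L@Rm(ps).T+[x,y,z]
    o=[]
    for c,b in zip(cs,obs):
        P=np.array([proj(c,w) for w in W])+.5; o+=list(np.r_[P.min(0)[0],P.max(0)[0],P.min(0)[1],P.max(0)[1]]-b)
    return np.array(o)
for ps in(-4,-8,-12):
    r=least_squares(lambda q:f(q,ps=np.radians(ps)),[.763,.22,.012]); print(ps,r.x,r.cost,np.round(r.fun,1))
c=camera_info('wrist')
R,p=pose(c,247,301.5,215.5,(230,407.5),(238.5,399),(237,400.5)); print('R',R)
R,p=pose(c,246,301.5,215,(230,407.5),(238.5,399),(237,400.5))
```

```text
-4 [0.7621 0.2232 0.0122] 0.8111025904604268 [ 0.2  0.5  0.  -0.4 -0.1  0.1  0.   1.1]
-8 [0.7631 0.2235 0.0104] 0.711222852335843 [ 0.1  0.6 -0.2 -0.2 -0.3  0.2  0.7  0.6]
-12 [0.7642 0.2236 0.0083] 1.495265339643412 [ 0.2  0.6 -0.5  0.1 -0.5  0.4  1.4  0. ]
resid 2.2152168007753232 elev x 23.344395122309546 yaw -9.094720510015692 roll -0.015502808612869257
origin [0.3862 0.0083 0.1355] mains_end [0.4297 0.0014 0.1698]
R [[ 0.9066  0.1582 -0.3912]
 [-0.1451  0.9874  0.0629]
 [ 0.3963 -0.0003  0.9181]]
resid 2.2891295099819047 elev x 22.587913809210743 yaw -9.095053527876965 roll -0.01542668449593828
origin [0.3859 0.0084 0.136 ] mains_end [0.4298 0.0014 0.1697]
```

The module now stands about 23° nose-up, with yaw −9°, no springback, and both covers shut. Next I carry it to the lens axis.

```bash
python3 -m pendant '[[[0,0.1,0.1,0.1,0],[0,0.25,0.24,0.1,0.0016],[0,0.28,0.27,0.1,0.0016],[0,0.28,0.27,0.1,0.0016],[0,0.28,0.27,0.1,0.0016],[0,0.28,0.27,0.1,0.0016],[0,0.28,0.27,0.1,0.0016],[0,0.28,0.27,0.08,0.0016],[0,0.2,0.19,0.05,0.0016],[0,0.1,0.1,0,0],[0,0.1,0.085,0,0],[0,0,0,0,0],[0,0,0,0,0]]]'
python3 - <<'E'
from m import *
meas('w8')
im=cv2.imread('pics/raw_w8.png'); print(im[206:222,[270,360]].mean(2).astype(int).T); print(im[294:314,[270,360]].mean(2).astype(int).T)
from pnp import pose
np.set_printoptions(precision=4,suppress=True)
R,p=pose(camera_info('wrist'),246.5,301.5,215.5,(230,407.5),(238.5,399),(237,400.5))
pic('side','s8'); s=cv2.imread('pics/raw_s8.png'); t=(pic('top','t8'),cv2.imread('pics/raw_t8.png'))[1]
a=cv2.resize(s[170:310,150:290],None,fx=2.8,fy=2.8,interpolation=cv2.INTER_CUBIC);b=cv2.resize(t[90:230,180:320],None,fx=2.8,fy=2.8,interpolation=cv2.INTER_CUBIC)
cv2.imwrite('pics/c9.png',np.hstack([a,b]))
E
```

```text
time: 14.98
tool_pos: [0.6225, 0.2425, 0.1811]
tcp_rot: [3.133, -0.205, -0.007]
force: [-0.4, -0.1, -3.5]
finger_gap: 0.049
grip_force: 72.9
yellow box [  230   213   178    88 14097]
213 301 336 | 219 237 400 | 225 235 402 | 231 233 404 | 237 231 406 | 243 230 406 | 249 230 407 | 255 231 406 | 261 232 405 | 267 233 404 | 273 234 402 | 279 235 401 | 285 236 401 | 291 237 400 | 297 238 399 | 
col305/330 [150 151 151 151 156 159 160 161 155 154 162 163 160 164 160 155 161 156
 154 163 154 154 161 144 225  41 139 167 157 164  95 169 156 156 116 131
 156 155 157 157] [134 136 134 136 134 128 156 159 159 164 160 160 164 154 155 161 162 161
 149 153 134 141 134 140 225  42 139 169 158 165  96 172 157 155 115 131
 157 157 158 158]
[[227 225 130  47  38  38  38  42  44  81 101 100 100 100 101 101]
 [225 223 127  48  40  40  40  39  40  82 102 103 103 102 103 102]]
[[156 105 100 101 100  99 100 103 114 108 101  99  93 124 141 143 142 143
  143 143]
 [141 141 141 141 142 142 141 147 177 166 150 142 133 178 206 207 207 206
  207 206]]
resid 2.103943808323123 elev x 22.627774190083226 yaw -7.493273749149025 roll -0.1514120319366727
origin [0.6278 0.2414 0.2161] mains_end [0.6719 0.2357 0.2498]
```

View pics/c9.png

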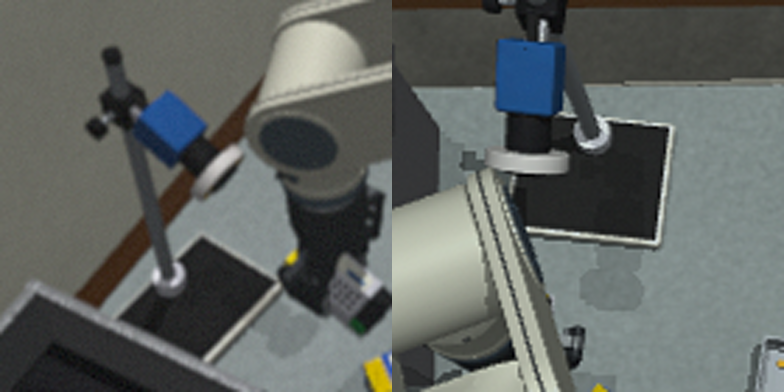

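The side view shows the module held nose-up at crop (335,285), facing the ring at (220,170). Both covers look shut and nothing touches the camera. One small height correction, then I let it settle and hand in.

```bash
python3 -m pendant '[[[0,0,0,0.02,0],[0,0,0,0,0],[0,0,0,0,0],[0,0,0,0,0],[0,0,0,0,0],[0,0,0,0,0]]]' && python3 -c "
from rig import *
s=sense();print(abs(s['joint_velocities']).max());print(close_job())"
```

```text
time: 15.63
tool_pos: [0.6237, 0.2427, 0.1866]
tcp_rot: [-3.135, 0.207, -0.0]
force: [-0.0, 0.2, -3.0]
finger_gap: 0.0492
grip_force: 72.9
0.0023183284382521626
the job is handed in; nothing more can be done
None
```

I handed the job in with the module held still in front of the inspection camera and both covers shut; the interface gave no pass or fail verdict. By my measurements, the mains end was within about 5 mm of the target point, tilted about 23° against the 25° wanted, and in line with the lens sideways.

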